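# Change over the open slide tray

## Robot

A 6-joint arm with a two-finger parallel gripper is mounted at the origin on a cart in front of the work surface, level with it; the furniture and walls round the work are solid. World frame = base frame: x ahead of the robot, y to its left, z up, the work surface at z = 0. Lengths are in mm, angles in rad, forces in N, time in s.
With the tool pointing down it reaches from about 275 to 1000 mm from the base axis. Payload 8.4 kg.
Tool frame: the origin (TCP) lies on the centre line of the jaws, within the pads' length; the fingertips stand 22 mm ahead of it and the grasp point (between the pads) lies 3 mm ahead of it; z points along the fingers, y is the direction in which the jaws open and shut (so a half turn about z gives the same grasp; the last joint's range is limited). The gripper opens to 85 mm and grips with 20 to 120 N. Pads are 22 mm wide; open, the fingers measure 114 mm over their backs; the gripper's body (76 mm by 85 mm) begins 54 mm behind the grasp point. The pads swing forward as they close: fully open they stand 13 mm farther back than shut.
Start: joints at [-1.132, 0.353, 1.633, -0, 1.155, -0.002], TCP at [266.663, -565.26, 253.281] pointing down, gripper open.
Joint ranges: [-2.63, 2.63], [-0.92, 2.1], [0.06, 2.66], [-1.3, 4.44], [0, 2.69], [-3.02, 3.02]. Speed limits (rad/s): [2.22, 2.22, 2.79, 3.14, 3.14, 3.14].

## Interface

Orientations are given as [roll, pitch, yaw] about the fixed x, y, z axes, in that order (R = Rz(yaw) Ry(pitch) Rx(roll)).
In Python, from rig import r gives the robot as it stands.
- The arm moves only by the tool carry_out, never from a script. Its argument "rows" is text: rows parted by semicolons, each of 5 numbers parted by spaces: the opening, from 0 (shut) to 1 (fully open), then the shift along the tool's x, y, z in units of 30 mm (1.0 is 30 mm), then the turn about the tool's z in units of 8 degrees (1.0 is 8 degrees). A call has 1 to 12 rows; each row shifts and turns the commanded pose from where the row before left it, along the tool's axes as they then stand; what a row does not reach is not made up. A row lasts 1/8 s, in which the tool goes at most 62.5 mm and 10.7 degrees, less where a joint would pass 70% of its speed; a pose out of reach is approached as far as the arm can. A call is refused whole if a number of a shift passes 1 or a number of a turn 1, either way. A call with a gripper value outside its range is refused whole. The fingers move at their own pace and stop on an object; "newtons" is the grip in N (left out, the last holds). Time passes only in rows, so rows that do not move let the fingers close. It gives the time, the measured TCP pose, the force and the opening at its end, in the units of the state.
- r.sense(): the state, without advancing time (a new reading comes with each control period).
- r.grab_frame(name): name is "scene" or "side" or "wrist"; returns the picture (384x512x3 uint8, blue, green, red); there is no depth.
- r.get_calibration(name): a dict with "intrinsics" (3x3 intrinsics, pixels), "position" and "rotation" of the camera in the world. Camera axes: x right, y up, looking along -z (the intrinsics and any distortion apply to the point x, -y, -z); pixel columns grow to the right and rows downward; lengths in mm; the calibration is good to about 2 mm. A picture is of the moment at which its call begins: read the wrist's pose just before it. get_calibration takes no time and is no camera call; for the wrist camera it gives the pose at the moment of the call.
- r.sign_off(): hands the job in, once; it reports no verdict.
The state is a dict: "clock": time; "qpos": joint angles; "qvel": joint speeds; "joint_efforts": joint torques, N m; "eef_pos": TCP position; "tcp_rot": TCP orientation; "contact_force": force on the tool from outside, world axes, zero at the start; "wrist_torque": the same for the moment, N m; "opening": opening from 0.0 (shut) to 1.0 (fully open).
Only numpy, scipy, OpenCV 4.12 (cv2) and the standard library are available. Lean on these libraries where they do the work, as an engineer would, in place of code of your own. Each camera call takes 0.05 s, during which the arm holds its last target.

## Task

Of the three slide trays in the rack, only the one holding the transformer should stand open. First push the tray that was left open fully home; then hook a closed fingertip behind the front lip of the transformer's tray and draw it out as far as it goes. Do not pinch or lift anything or touch the parts in the trays, keep the spool's tray shut, leave the other things on the bench where they are, and finish clear of the rack.

Things in the scene. Friction and masses are not known exactly. Their poses are not given: they have to be found in the camera images.
- rack_base: fixed dark steel base board, 170 (x) x 330 (y) x 6 mm, that carries three identical bays side by side at 105 mm pitch along its y; origin under its centre on the bench; its -x side is the front, towards the robot. Position, yaw and the order of the bays change.
- tray_heatsink (a joint): slide of the tray that holds the finned aluminium heat sink (36 x 50 x 24 mm), in m: 0 = fully home, 0.09 = drawn out against its stop, growing as it slides to the front (-x of the rack). Stiff slide: about 2.5 N to move, stays where it is left, no spring.
- lip_heatsink (a point): top centre of the raised front lip of the finned aluminium heat sink's tray; moves with it. -x = the way it draws out, y along the lip. Lip: 90 mm long, 5 mm thick, 8 mm rolled bead on top, top 52 mm above the bench. Behind it (+x) an empty finger pocket open above, 57 (x) x 80 (y) mm, floor 37 mm below this point; its rear divider is 60 mm behind this point. The lip's front surface is 6 mm in front of this point (a thin plate with a paper card).
- well_heatsink (a point): centre of the floor of the parts compartment of the tray that holds the finned aluminium heat sink (36 x 50 x 24 mm), behind the pocket; compartment 80 (x) x 80 (y) mm, side walls 24 mm; moves with the tray, axes as the lip's.
- heat_sink: the finned aluminium heat sink (36 x 50 x 24 mm), loose, lying in its tray's compartment; origin at the centre of its underside. To be left untouched.
- tray_transformer (a joint): slide of the tray that holds the transformer (squat grey steel block 36 x 62 x 43 mm), in m: 0 = fully home, 0.09 = drawn out against its stop, growing as it slides to the front (-x of the rack). Stiff slide: about 2.5 N to move, stays where it is left, no spring.
- lip_transformer (a point): top centre of the raised front lip of the transformer's tray; moves with it. -x = the way it draws out, y along the lip. Lip: 90 mm long, 5 mm thick, 8 mm rolled bead on top, top 52 mm above the bench. Behind it (+x) an empty finger pocket open above, 57 (x) x 80 (y) mm, floor 37 mm below this point; its rear divider is 60 mm behind this point. The lip's front surface is 6 mm in front of this point (a thin plate with a paper card).
- well_transformer (a point): centre of the floor of the parts compartment of the tray that holds the transformer (squat grey steel block 36 x 62 x 43 mm), behind the pocket; compartment 80 (x) x 80 (y) mm, side walls 24 mm; moves with the tray, axes as the lip's.
- transformer: the transformer (squat grey steel block 36 x 62 x 43 mm), loose, lying in its tray's compartment; origin at the centre of its underside. To be left untouched.
- tray_spool (a joint): slide of the tray that holds the solder spool (flanged reel, 52 mm across, 38 mm tall), in m: 0 = fully home, 0.09 = drawn out against its stop, growing as it slides to the front (-x of the rack). Stiff slide: about 2.5 N to move, stays where it is left, no spring.
- lip_spool (a point): top centre of the raised front lip of the solder spool's tray; moves with it. -x = the way it draws out, y along the lip. Lip: 90 mm long, 5 mm thick, 8 mm rolled bead on top, top 52 mm above the bench. Behind it (+x) an empty finger pocket open above, 57 (x) x 80 (y) mm, floor 37 mm below this point; its rear divider is 60 mm behind this point. The lip's front surface is 6 mm in front of this point (a thin plate with a paper card).
- well_spool (a point): centre of the floor of the parts compartment of the tray that holds the solder spool (flanged reel, 52 mm across, 38 mm tall), behind the pocket; compartment 80 (x) x 80 (y) mm, side walls 24 mm; moves with the tray, axes as the lip's.
- solder_spool: the solder spool (flanged reel, 52 mm across, 38 mm tall), loose, lying in its tray's compartment; origin at the centre of its underside. To be left untouched.
- flux_tin: bystander: round tin 56 mm across, 19 mm tall, on the bench about 75 mm in front of the spool's tray; origin at the centre of its underside.
- tape_roll: bystander: black roll of tape 62 mm across, 18 mm tall, on the bench left of the rack; origin at the centre of its underside.
- loupe: bystander: black eyepiece 37 mm across, 34 mm tall, on the bench left of the rack; origin at the centre of its underside.
- pliers_nose: bystander: needle-nose pliers 152 mm long, 12 mm tall, on the bench at the front right of the rack; origin at the centre of its underside.
- battery_9v: bystander: small block battery 49 x 18 x 26 mm, on the bench right of the rack; origin at the centre of its underside.

How it is judged:
By the outcome, as a careful person would: the job done as asked, in the order asked, and still so for the second after the job is handed in, with the robot touching nothing.
It also fails if it takes over 45 s, if anything falls off the work surface, if the arm or the gripper's body presses on something with over 40 N, if the wrist force passes 120 N, or if a joint passes its speed limit or range.

## Working session

There is one attempt and no reset: what is moved stays moved. The work goes in short steps, Python scripts to look and compute and a tool call to move; the robot and the scene stay as the last step left them, time stands still between calls to the robot, and variables do not carry over. Pictures are saved under pics/ and viewed, and the job is handed in when it is done.

Besides the shell and the picture viewer there is one more tool, called after ">>>" as a command line: name --argument value ..., lists and objects as JSON in quotes. carry_out: Moves the arm, as the interface text tells. Its arguments: {"type":"object","properties":{"rows":{"type":"string"},"newtons":{"type":"number"}},"required":["rows"]}

```bash
mkdir -p pics
python3 - <<'E'
from rig import r
import cv2
for n in ("scene","side","wrist"):
    f=r.grab_frame(n); cv2.imwrite(f"pics/{n}0.png",f)
    c=r.get_calibration(n); print(n,c)
print(r.sense())
E
```

```text
scene {'intrinsics': array([[394.35873894,   0.        , 255.75748016],
       [  0.        , 394.35873894, 186.85337328],
       [  0.        ,   0.        ,   1.        ]]), 'position': array([171.6640469 , 680.65960778, 440.10967097]), 'rotation': array([ 1.10626261e+00, -1.89846564e-03, -2.59337750e+00])}
side {'intrinsics': array([[372.73774282,   0.        , 261.74311035],
       [  0.        , 372.73774282, 186.46574921],
       [  0.        ,   0.        ,   1.        ]]), 'position': array([ 603.31824708, -713.68779685,  495.07799519]), 'rotation': array([ 1.03875608, -0.02151081,  0.06433782])}
wrist {'intrinsics': array([[322.87901225,   0.        , 256.79797661],
       [  0.        , 322.87901225, 189.58521914],
       [  0.        ,   0.        ,   1.        ]]), 'position': array([ 336.88301362, -532.08681126,  373.63638936]), 'rotation': array([-0.31084254,  0.00193971, -1.12971976])}
{'clock': 0.15, 'qpos': array([-1.13240821e+00,  3.53529155e-01,  1.63396945e+00,  1.27485707e-05,
        1.15520291e+00, -2.39776966e-03]), 'qvel': array([ 0.0009464 , -0.00029778, -0.00183257, -0.00114954, -0.00181551,
       -0.00127784]), 'joint_efforts': array([ 6.86958410e-04, -6.05633998e+01, -3.42339349e+01,  9.86870327e-05,
        6.15760931e-03,  1.23540150e-05]), 'eef_pos': array([ 266.51381171, -564.94398934,  252.70645022]), 'tcp_rot': array([-3.14048382e+00, -1.43164129e-05,  4.40780724e-01]), 'contact_force': array([-0.36326416,  0.08080267, -0.59639242]), 'wrist_torque': array([ 0.05089711, -0.03229995, -0.02147532]), 'opening': 1.0029799648065139}
```

View pics/scene0.png

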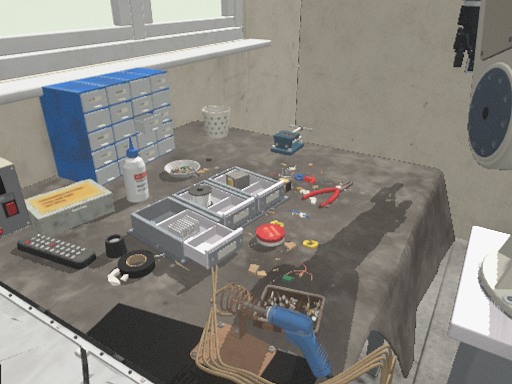

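View pics/side0.png

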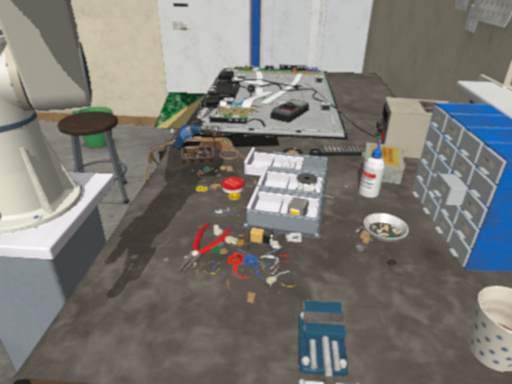

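View pics/wrist0.png

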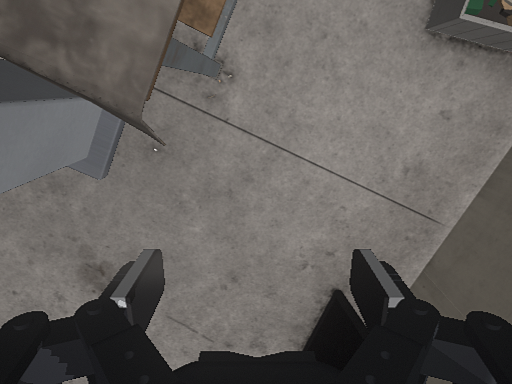

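The heat sink tray (far left, +y) is open, near scene px (220,245). The spool is in the middle and the transformer on the right (-y). I'll enlarge both views to measure.

Run:
```python
import cv2
a=cv2.imread('pics/scene0.png')[155:280,125:295]; cv2.imwrite('pics/sc_c.png',cv2.resize(a,None,fx=4.7,fy=4.7,interpolation=cv2.INTER_CUBIC))
a=cv2.imread('pics/side0.png')[140:240,210:350]; cv2.imwrite('pics/si_c.png',cv2.resize(a,None,fx=5.5,fy=5.5,interpolation=cv2.INTER_CUBIC))
```

```text
(no output)
```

View pics/sc_c.png

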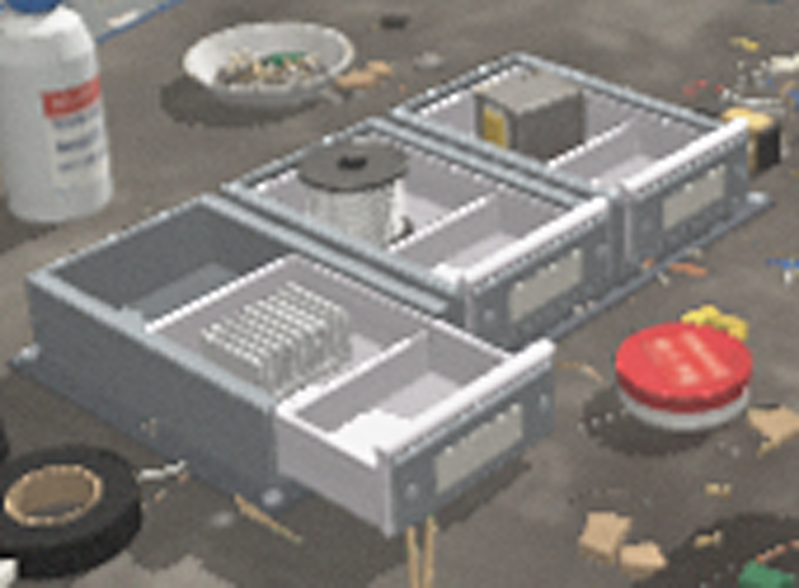

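View pics/si_c.png

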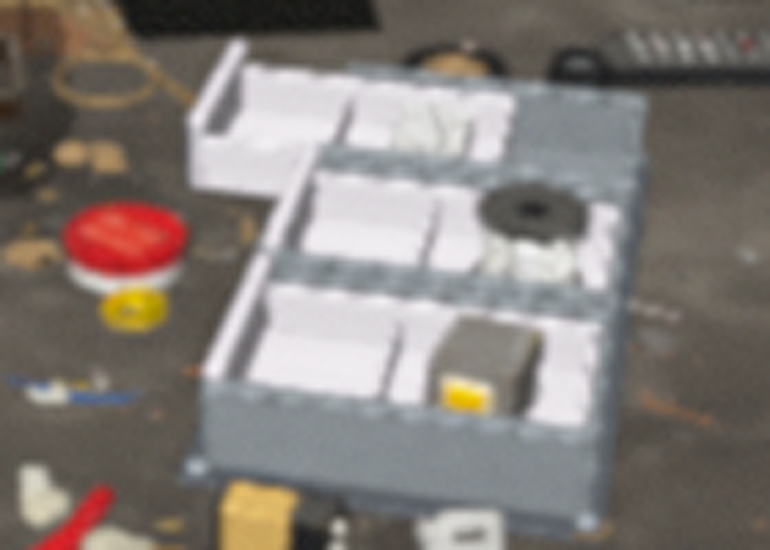

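```bash
cat > h.py <<'E'
import numpy as np, cv2
from scipy.spatial.transform import Rotation as R
def ray(c,u,v):
    K=c['intrinsics']; d=np.array([(u-K[0,2])/K[0,0],-(v-K[1,2])/K[1,1],-1])
    return R.from_euler('xyz',c['rotation']).apply(d)
def onz(c,u,v,z):
    d=ray(c,u,v); p=np.array(c['position']); return p+d*(z-p[2])/d[2]
def proj(c,P):
    K=c['intrinsics']; q=R.from_euler('xyz',c['rotation']).inv().apply(np.array(P)-c['position'])
    return np.array([K[0,2]+K[0,0]*q[...,0]/-q[...,2],K[1,2]-K[1,1]*q[...,1]/-q[...,2]]).T
E
python3 - <<'E'
from h import *
from rig import r
np.set_printoptions(precision=1,suppress=True)
sc=r.get_calibration('scene'); si=r.get_calibration('side')
for n,a,s,o,c,z in [('scHS','385 455 550 345',4.7,(125,155),sc,50),('scSP','470 278 608 203',4.7,(125,155),sc,50),('scTR','628 188 745 122',4.7,(125,155),sc,50),
 ('siTR','209 375 265 255',5.5,(210,140),si,50),('siSP','268 247 313 155',5.5,(210,140),si,50),('siHS','193 115 240 43',5.5,(210,140),si,50),
 ('scbase','22 360 275 497',4.7,(125,155),sc,6),('scbase2','770 200 770 200',4.7,(125,155),sc,6),('sibase','195 470 588 522',5.5,(210,140),si,6),
 ('scTin top','683 362 683 362',4.7,(125,155),sc,19),('siTin','126 238 126 238',5.5,(210,140),si,19)]:
    a=np.array(a.split(),float)
    P=[onz(c,a[i]/s+o[0],a[i+1]/s+o[1],z) for i in(0,2)]
    d=P[0]-P[1]; print(n,P[0],P[1],'mid',(P[0]+P[1])/2,'len',np.linalg.norm(d),'ang',np.degrees(np.arctan2(d[1],d[0])))
E
```

```text
scHS [520.3 264.   50. ] [509.9 173.4  50. ] mid [515.1 218.7  50. ] len 91.16042452051583 ang 83.44685750111749
scSP [566. 148.  50.] [551.7  62.5  50. ] mid [558.8 105.2  50. ] len 86.68560239345524 ang 80.52452457876885
scTR [551.5  45.6  50. ] [538.6 -42.8  50. ] mid [545.    1.4  50. ] len 89.37659218246877 ang 81.68560844544805
siTR [540.9 -52.7  50. ] [555.9  41.3  50. ] mid [548.4  -5.7  50. ] len 95.1708294086008 ang -99.07381260857012
siSP [556.7  48.2  50. ] [571.5 135.4  50. ] mid [564.1  91.8  50. ] len 88.49338509785562 ang -99.66181632811481
siHS [511.5 170.8  50. ] [527.2 256.3  50. ] mid [519.4 213.6  50. ] len 86.8944704173714 ang -100.39612579007326
scbase [733.1 243.8   6. ] [578.8 260.2   6. ] mid [655.9 252.    6. ] len 155.23453085833822 ang -6.073522298618978
scbase2 [527.8 -52.    6. ] [527.8 -52.    6. ] mid [527.8 -52.    6. ] len 0.0 ang 0.0
sibase [535.7 -55.5   6. ] [690.5 -74.9   6. ] mid [613.1 -65.2   6. ] len 156.0406952667179 ang 172.88298815588416
scTin top [482.9 115.2  19. ] [482.9 115.2  19. ] mid [482.9 115.2  19. ] len 0.0 ang 0.0
siTin [487.4 102.8  19. ] [487.4 102.8  19. ] mid [487.4 102.8  19. ] len 0.0 ang 0.0
```

>>> carry_out --rows "0 0 0 0 1; 0 0 0 0 1; 0 0 0 0 1; 0 0 0 0 1; 0 0 0 0 0.2; 0 0.4 -1 0 0; 0 0.4 -1 0 0; 0 0.4 -1 0 0; 0 0.2 -1 0 0" --newtons 20

```text
clock: 1.27
eef_pos: [326.2, -451.7, 253.2]
tcp_rot: [-3.142, -0.0, -0.143]
contact_force: [0.6, -0.6, -0.4]
opening: 0.001
```

>>> carry_out --rows "0 0 -1 0 0; 0 0 -1 0 0; 0 0 -1 0 0; 0 0 -1 0 0; 0 0 -1 0 0; 0 0 -1 0 0; 0 0 -1 0 0; 0 0 -1 0 0; 0 0 -1 0 0; 0 0 -1 0 0; 0 0 -1 0 0; 0 0 -1 0 0"

```text
clock: 2.78
eef_pos: [377.9, -95.5, 253.4]
tcp_rot: [3.142, -0.0, -0.143]
contact_force: [0.4, -1.5, -0.2]
opening: 0.002
```

>>> carry_out --rows "0 0 -1 0 0; 0 0 -1 0 0; 0 0 -1 0 0; 0 0 -1 0 0; 0 0 -1 0 0; 0 0 -1 0 0; 0 0 -1 0 0; 0 0 -1 0 0; 0 0 -1 0 0; 0 0 0 0 0"

```text
clock: 4.03
eef_pos: [417.3, 172.1, 253.3]
tcp_rot: [-3.141, -0.0, -0.141]
contact_force: [-0.3, -0.1, 0.3]
opening: -0.0
```

Run:
```python
from rig import r
import cv2,json
c=r.get_calibration('wrist'); f=r.grab_frame('wrist'); cv2.imwrite('pics/w1.png',cv2.resize(f,None,fx=1.5,fy=1.5,interpolation=cv2.INTER_CUBIC))
json.dump({k:v.tolist() for k,v in c.items()},open('w1.json','w')); print(c, r.sense()['eef_pos'])
```

```text
{'intrinsics': array([[322.87901225,   0.        , 256.79797661],
       [  0.        , 322.87901225, 189.58521914],
       [  0.        ,   0.        ,   1.        ]]), 'position': array([494.24927764, 160.57721137, 374.18478249]), 'rotation': array([-3.11197067e-01,  1.04420631e-03, -1.71180263e+00])} [416.89210382 171.08757167 253.13861005]
```

View pics/w1.png

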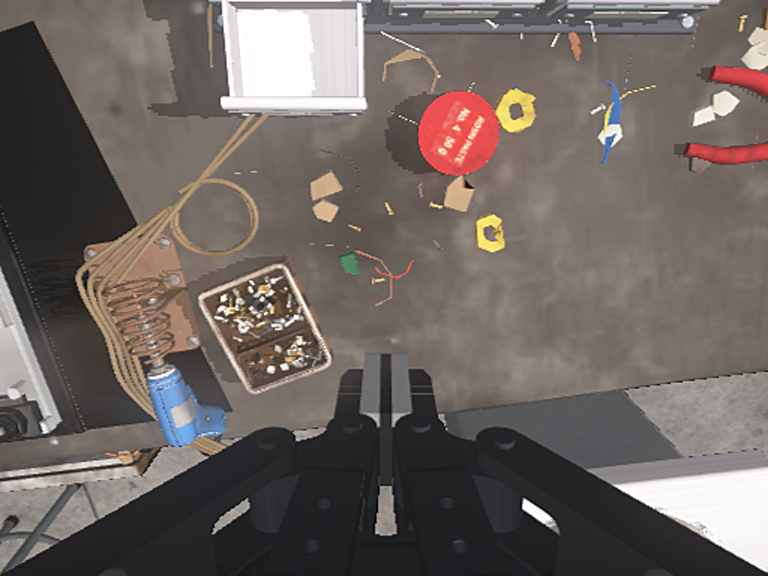

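Run:
```python
from h import *
import json
np.set_printoptions(precision=1,suppress=True)
c={k:np.array(v) for k,v in json.load(open('w1.json')).items()}
for n,u,v,z in [('lipL',222,103,50),('lipR',366,103,50),('tin',459,133,19),('plier1',678,150,10),('plier2',705,72,10),('baseR',716,3,6),('baseRfront',690,32,6),('screw',688,22,6),('cable',262,115,3),('spoolfrontL?',366,28,6),('boxcorner',280,263,25),('ring',220,215,3)]:
    print(n,onz(c,u/1.5,v/1.5,z))
```

```text
lipL [523.8 260.2  50. ]
lipR [511.1 170.7  50. ]
tin [484.1 110.2  19. ]
plier1 [449.9 -47.1  10. ]
plier2 [500.1 -63.3  10. ]
baseR [542.6 -70.6   6. ]
baseRfront [527.3 -54.2   6. ]
screw [533.7 -52.5   6. ]
cable [516.1 247.9   3. ]
spoolfrontL? [560.8 164.7   6. ]
boxcorner [410.7 252.2  25. ]
ring [449.5 295.8   3. ]
```

>>> carry_out --rows "0 0.8 -1 0.5 0; 0 0.8 -0.95 1 0; 0 0 0 1 0; 0 0 0 1 0; 0 0 0 1 0; 0 0 0 1 0; 0 0 0 0.8 0; 0 0 0 0.5 0; 0 0 0 0 0; 0 0 0 0 0"

```text
clock: 5.32
eef_pos: [473.6, 221.6, 50.0]
tcp_rot: [-3.141, -0.001, -0.146]
contact_force: [0.2, 0.7, 1.0]
opening: -0.001
```

Run:
```python
from rig import r
import cv2,json
f=r.grab_frame('wrist'); cv2.imwrite('pics/w2.png',cv2.resize(f,None,fx=1.5,fy=1.5))
f=r.grab_frame('scene'); cv2.imwrite('pics/s2.png',cv2.resize(f[130:300,110:330],None,fx=3.5,fy=3.5))
```

```text
(no output)
```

View pics/w2.png

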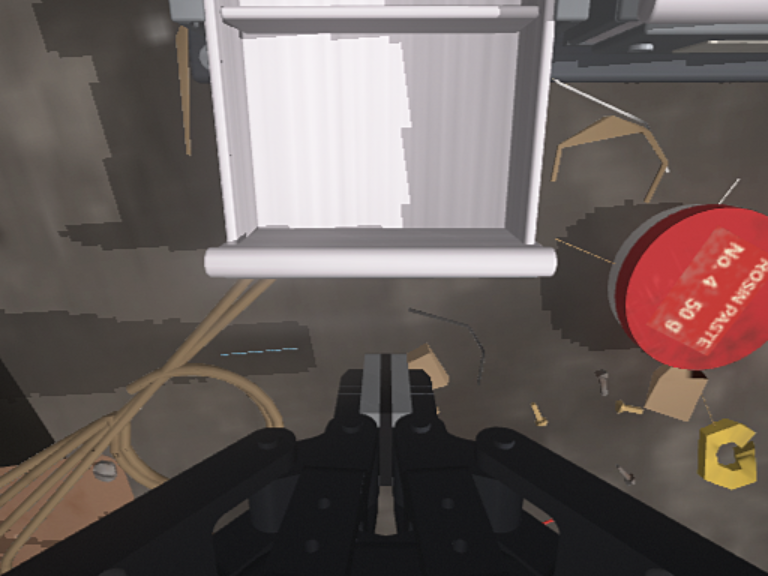

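View pics/s2.png

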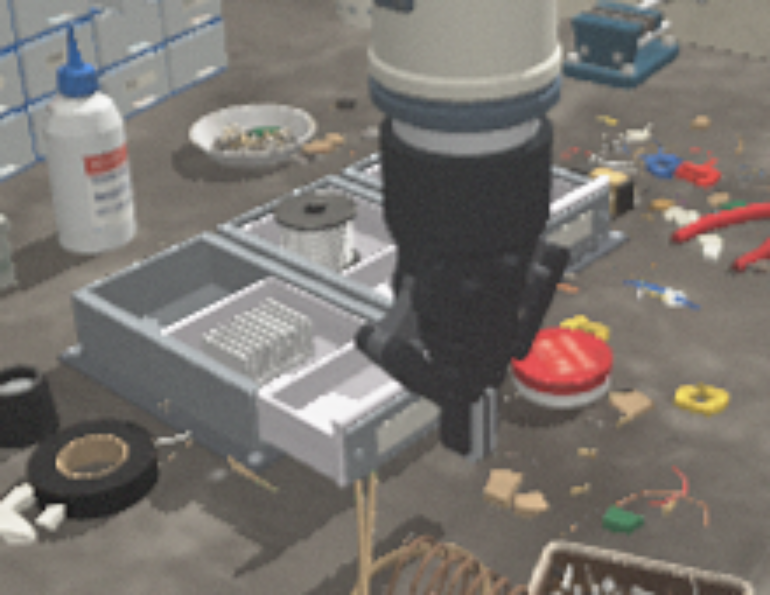

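Wrist view: the finger is at (386,385), in front of the lip bead at (380,262) and roughly centred on it. The spot is clear, so I'll push.

>>> carry_out --rows "0 0.4 0 0 0; 0 0.3 0 0 0; 0 0.2 0 0 0; 0 0.2 0 0 0; 0 0.25 0 0 0; 0 0.25 0 0 0; 0 0.25 0 0 0; 0 0.25 0 0 0; 0 0.2 0 0 0; 0 0.1 0 0 0; 0 0 0 0 0"

```text
clock: 6.8
eef_pos: [544.9, 211.1, 49.3]
tcp_rot: [-3.141, -0.001, -0.146]
contact_force: [0.1, -0.5, 0.3]
opening: -0.002
```

>>> carry_out --rows "0 0.1 0 0 0; 0 0.1 0 0 0; 0 0.1 0 0 0; 0 0.1 0 0 0"

```text
clock: 7.3
eef_pos: [556.4, 209.5, 49.3]
tcp_rot: [-3.141, -0.0, -0.146]
contact_force: [-2.1, 1.1, 1.6]
opening: -0.004
```

Run:
```python
from rig import r
import cv2
f=r.grab_frame('wrist'); cv2.imwrite('pics/w3.png',cv2.resize(f,None,fx=1.5,fy=1.5)); print(r.sense()['contact_force'])
```

```text
[-0.82357024  0.87050432  0.62067043]
```

View pics/w3.png

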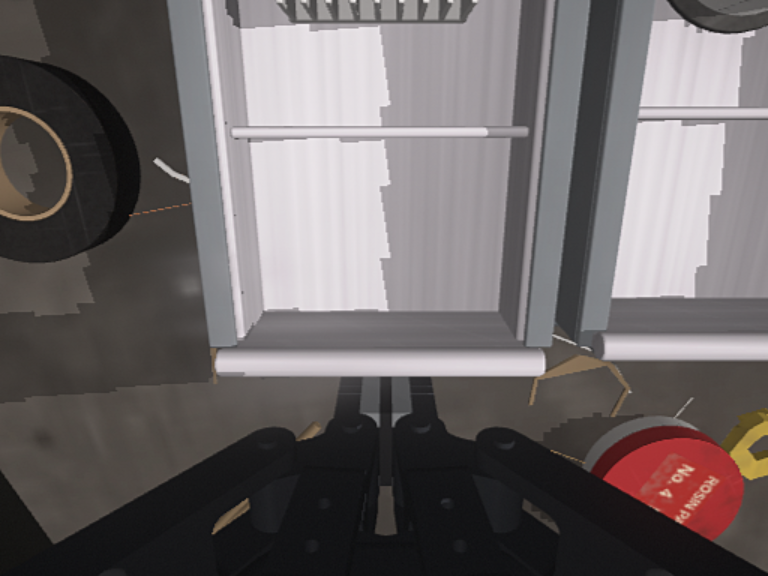

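Nearly home: its bead is at v=361 and the spool's at v=346, about 4 mm short. I'll continue gently until there is firm resistance.

>>> carry_out --rows "0 0.1 0 0 0; 0 0.07 0 0 0; 0 0.05 0 0 0"

```text
clock: 7.72
eef_pos: [561.2, 208.6, 49.2]
tcp_rot: [3.141, 0.003, -0.146]
contact_force: [-12.2, 5.2, 9.8]
opening: 0.0
```

>>> carry_out --rows "0 0.05 0 0 0; 0 0 0 0 0"

```text
clock: 7.98
eef_pos: [561.2, 208.6, 49.2]
tcp_rot: [3.14, 0.006, -0.146]
contact_force: [-14.6, 5.3, 10.6]
opening: -0.002
```

>>> carry_out --rows "0 -0.5 0 0 0; 0 -1 0 0 0; 0 0 0 -1 0; 0 0 0 -1 0; 0 0 0.5 -1 0; 0 0 1 -1 0; 0 0 1 0 0; 0 0 1 0 0; 0 0 0 0 0"

```text
clock: 9.1
eef_pos: [504.2, 109.4, 169.4]
tcp_rot: [3.141, -0.001, -0.148]
contact_force: [0.9, 0.0, -0.1]
opening: -0.003
```

Run:
```python
from rig import r
import cv2,json
c=r.get_calibration('wrist'); f=r.grab_frame('wrist'); cv2.imwrite('pics/w4.png',cv2.resize(f,None,fx=1.5,fy=1.5)); print(r.sense()['contact_force'])
json.dump({k:v.tolist() for k,v in c.items()},open('w4.json','w'))
```

```text
[-0.48471001  0.67907866  0.40681112]
```

View pics/w4.png

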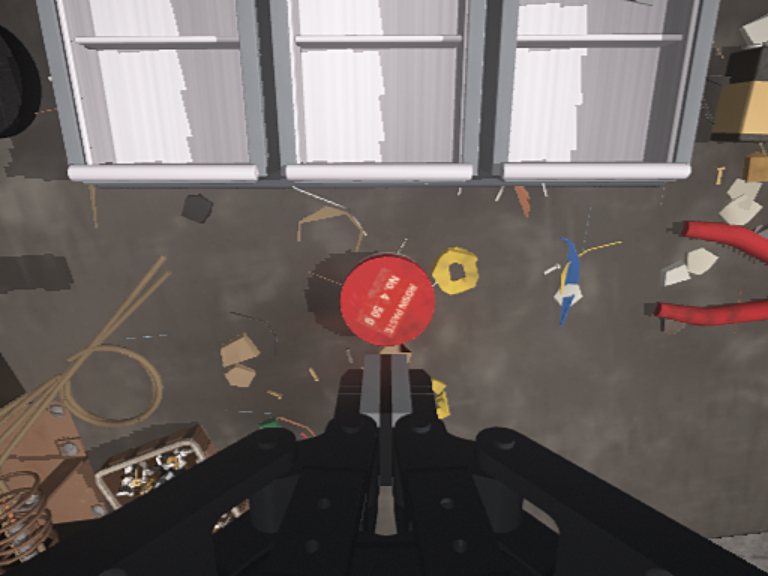

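Run:
```python
from h import *
import json
np.set_printoptions(precision=1,suppress=True)
c={k:np.array(v) for k,v in json.load(open('w4.json')).items()}
for n,u,v,z in [('lipL',502,172,50),('lipR',690,172,50),('HSL',68,172,50),('HSR',258,172,50),('plier1',648,310,10),('plier2',672,228,10)]:
    print(n,onz(c,u/1.5,v/1.5,z))
t=np.array([456.5,11,0]);ry=np.array([np.sin(.144),np.cos(.144),0])
for n in('plier1','plier2'):pass
```

```text
lipL [553.1  44.4  50. ]
lipR [539.7 -45.8  50. ]
HSL [584.  252.8  50. ]
HSR [570.5 161.5  50. ]
plier1 [451.8 -47.5  10. ]
plier2 [501.7 -60.6  10. ]
```

>>> carry_out --rows "0 0.75 0.85 0 0; 0 0.75 0.85 0 0; 0 0.75 0.85 0 0; 0 0.7 0.9 0 0; 0 0 0 1 0; 0 0 0 1 0; 0 0 0 0 0; 0 0 0 0 0"

```text
clock: 10.15
eef_pos: [577.7, -3.8, 110.1]
tcp_rot: [-3.141, -0.001, -0.145]
contact_force: [-0.4, 0.2, 0.1]
opening: -0.002
```

Run:
```python
from rig import r
import cv2,json
f=r.grab_frame('wrist'); cv2.imwrite('pics/w5.png',cv2.resize(f,None,fx=1.5,fy=1.5))
f=r.grab_frame('side'); cv2.imwrite('pics/si5.png',cv2.resize(f[90:260,190:380],None,fx=4,fy=3.5))
```

```text
(no output)
```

View pics/w5.png

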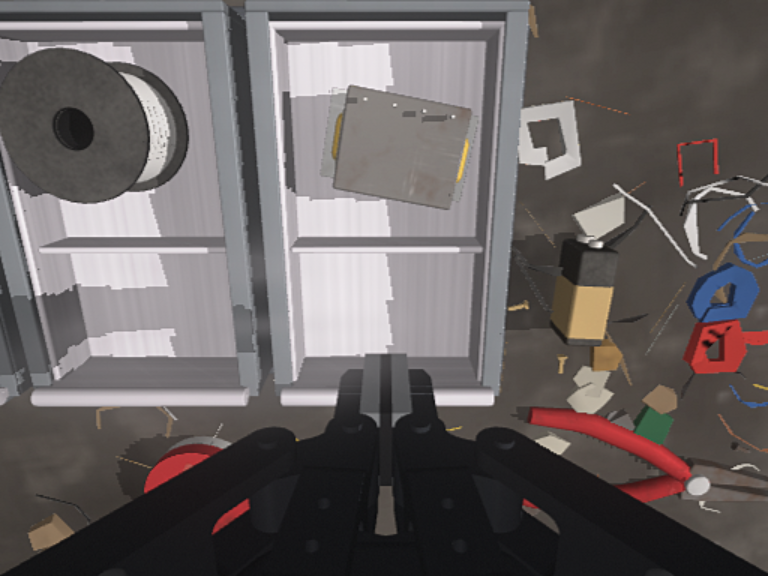

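View pics/si5.png

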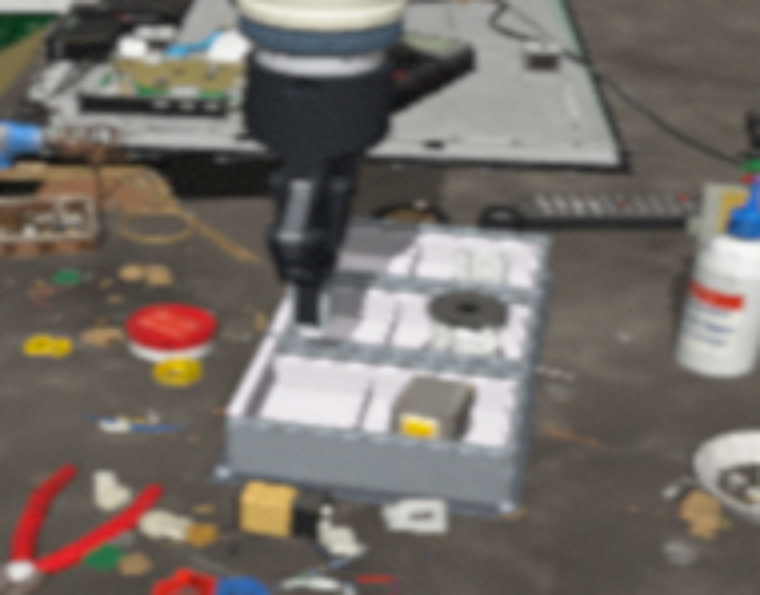

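The tray line-up is consistent: the finger is at (577.7,-3.8), about 30 mm behind the lip with pocket walls clear on both sides. Now descending into the pocket.

>>> carry_out --rows "0 0 0 0.7 0; 0 0 0 0.6 0; 0 0 0 0.4 0; 0 0 0 0.3 0; 0 0 0 0 0"

```text
clock: 10.88
eef_pos: [576.6, -4.4, 48.7]
tcp_rot: [3.141, 0.001, -0.146]
contact_force: [-0.5, -0.4, 0.7]
opening: -0.001
```

Run:
```python
from rig import r
import cv2,json
f=r.grab_frame('wrist'); cv2.imwrite('pics/w6.png',cv2.resize(f,None,fx=1.5,fy=1.5))
```

```text
(no output)
```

View pics/w6.png

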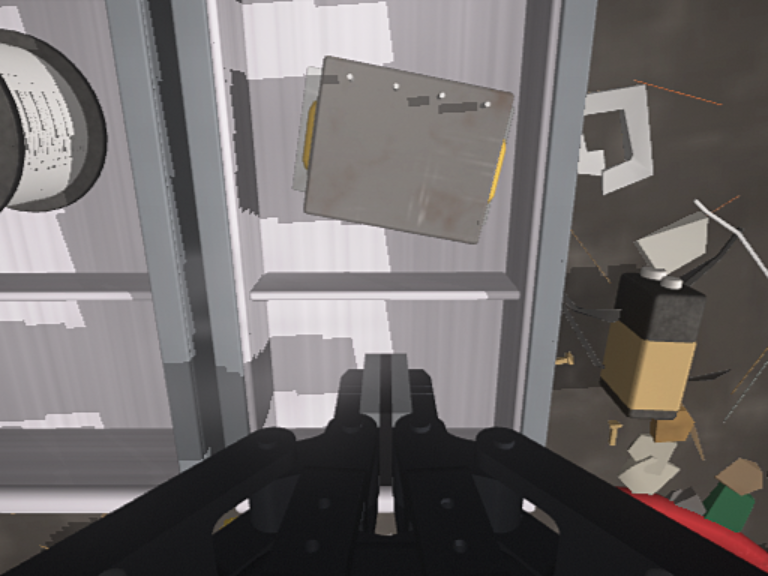

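In the pocket with no contact: the finger is at (386,385) and the divider at (386,285). Drawing out gently.

>>> carry_out --rows "0 -0.25 0 0 0; 0 -0.2 0 0 0; 0 -0.15 0 0 0; 0 -0.2 0 0 0; 0 -0.25 0 0 0; 0 -0.25 0 0 0; 0 -0.25 0 0 0; 0 -0.25 0 0 0; 0 -0.25 0 0 0; 0 -0.25 0 0 0; 0 -0.25 0 0 0; 0 -0.25 0 0 0"

```text
clock: 12.42
eef_pos: [493.3, 7.9, 49.3]
tcp_rot: [3.142, 0.0, -0.146]
contact_force: [3.5, -1.2, 1.9]
opening: -0.002
```

>>> carry_out --rows "0 -0.2 0 0 0; 0 -0.15 0 0 0; 0 -0.1 0 0 0; 0 -0.1 0 0 0; 0 0 0 0 0"

```text
clock: 13.05
eef_pos: [477.0, 10.3, 49.2]
tcp_rot: [3.142, 0.001, -0.146]
contact_force: [0.8, -0.2, 0.7]
opening: 0.003
```

>>> carry_out --rows "0 -0.1 0 0 0; 0 -0.1 0 0 0; 0 0 0 0 0"

```text
clock: 13.42
eef_pos: [473.2, 11.0, 49.5]
tcp_rot: [-3.141, -0.004, -0.145]
contact_force: [6.4, -2.7, -5.3]
opening: 0.001
```

Run:
```python
from rig import r
import cv2,json
f=r.grab_frame('scene'); cv2.imwrite('pics/s7.png',cv2.resize(f[130:300,110:330],None,fx=3.5,fy=3.5))
f=r.grab_frame('side'); cv2.imwrite('pics/si7.png',cv2.resize(f[90:260,190:380],None,fx=4,fy=3.5))
```

```text
(no output)
```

View pics/si7.png

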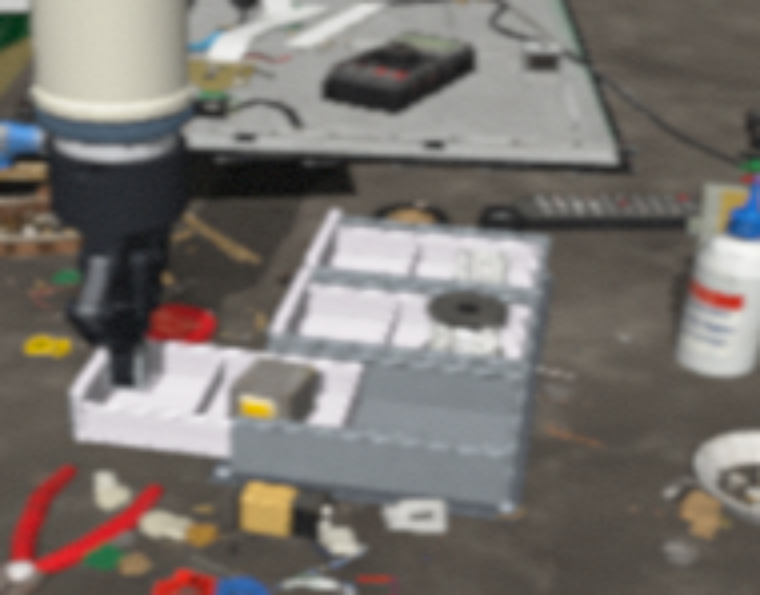

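>>> carry_out --rows "0 -0.1 0 0 0; 0 -0.05 0 0 0; 0 0 0 0 0"

```text
clock: 13.9
eef_pos: [472.9, 11.2, 50.1]
tcp_rot: [-3.141, -0.012, -0.145]
contact_force: [19.4, -6.4, -15.3]
opening: -0.0
```

Against the stop: force rose to 20 N with no more travel. Easing forward off the lip, then lifting clear.

>>> carry_out --rows "0 0.3 0 0 0; 0 0.4 0 0 0; 0 0 0 0 0; 0 0 0 -0.5 0; 0 0 0 -1 0; 0 0 0 -1 0; 0 0 0 -1 0; 0 0 0 -1 0; 0 0 0 -1 0; 0 0 0 -1 0; 0 -1 0 0 0; 0 -1 0 0 0"

```text
clock: 15.4
eef_pos: [427.2, 17.5, 245.3]
tcp_rot: [-3.141, -0.001, -0.146]
contact_force: [-0.3, -0.4, -0.6]
opening: -0.002
```

>>> carry_out --rows "0 -1 0 0 0; 0 -0.5 0 0 0; 0 0 0 0 0"

```text
clock: 15.78
eef_pos: [383.5, 24.1, 244.8]
tcp_rot: [-3.141, -0.001, -0.145]
contact_force: [-0.4, 0.1, 0.9]
opening: -0.002
```

Run:
```python
from rig import r
import cv2,json
c=r.get_calibration('wrist')
f=r.grab_frame('wrist'); cv2.imwrite('pics/w8.png',cv2.resize(f,None,fx=1.5,fy=1.5))
f=r.grab_frame('scene'); cv2.imwrite('pics/s8.png',cv2.resize(f[130:300,110:380],None,fx=2.9,fy=2.9))
json.dump({k:v.tolist() for k,v in c.items()},open('w8.json','w'))
```

```text
(no output)
```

View pics/w8.png

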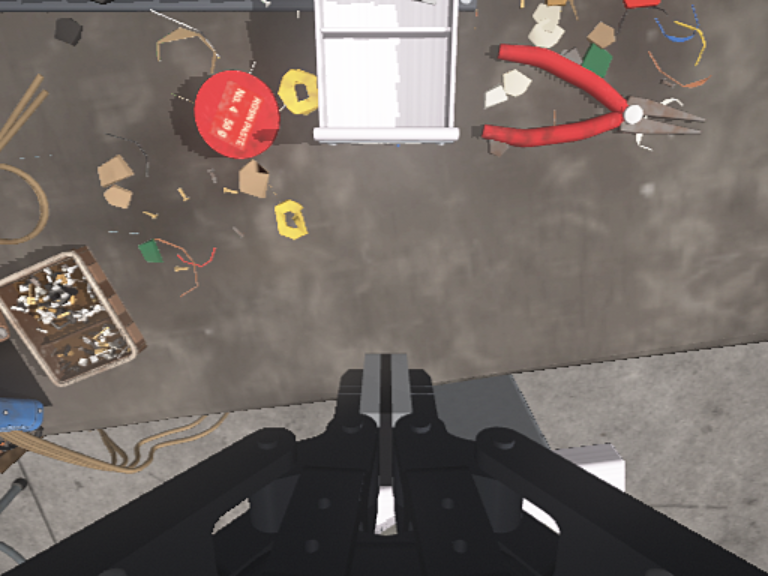

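View pics/s8.png

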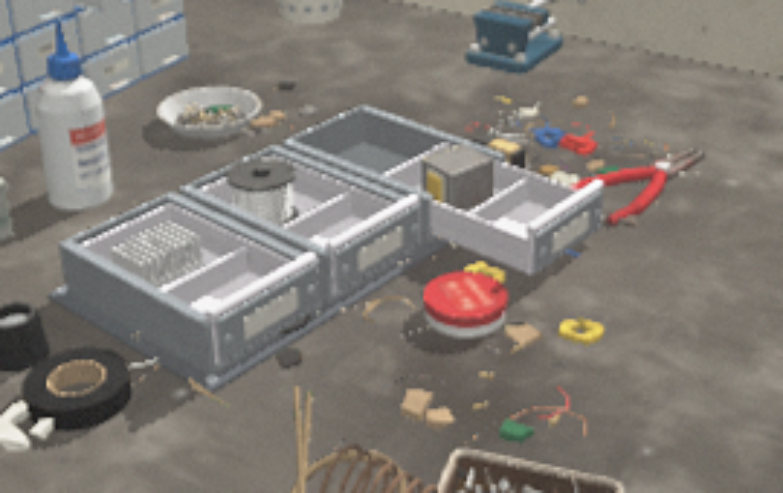

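Run:
```python
from h import *
from rig import r
import json
c={k:np.array(v) for k,v in json.load(open('w8.json')).items()}
a=onz(c,314/1.5,134/1.5,50);b=onz(c,459/1.5,134/1.5,50);m=(a+b)/2
d=m-np.array([546.4,-.7,50]);print(m,d@[-.9895,.1445,0]); print('tin',onz(c,237/1.5,113/1.5,19))
print(r.sign_off())
```

```text
[457.42023551  12.17034249  50.        ] 89.90524144896156
tin [485.1177234  110.14269042  19.        ]
the job is handed in; nothing more can be done
None
```

The job is done and handed in: only the transformer's tray stands open. It took about 16 s of the 45 s allowed.

- **Heat sink tray:** I pushed it home first, with the closed fingertip on its front plate. It stopped firmly at about 15 N along the slide. The wrist picture then showed its lip level with the other two.
- **Transformer tray:** I lowered the closed fingertip into the finger pocket without contact, hooked it behind the lip and drew the tray out. At the stop the force rose to about 20 N along the slide with no further travel. In the wrist pictures before and after, the lip moved 89.9 mm, against a full draw of 90 mm.
- **Other things:**
  - The spool's tray is still shut.
  - The flux tin measures within about 1 mm of where it was.
  - The pliers, tape roll, loupe and parts look undisturbed in the last pictures, though I did not measure them again. The battery is mostly hidden behind the tray in that last view.
- **Finish:** The arm ended above and in front of the rack, touching nothing; the force reading was about zero.

No check failed or disagreed.

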